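Gauge an unmarked glass rod

TASK

Find the size of the glass rod in the small square stand on the hole gauge: step it down from wider to narrower holes, dipping its foot gently into each, until a hole turns it away. Then go back and leave it standing upright through the last hole that took it, the tightest it passes, right down on the gauge's base plate. Glass chips, so never press it hard on the gauge, and leave the rods in the stock block and everything else where they are.

Things in the scene. Friction and masses are not known exactly. Their poses are not given: they have to be found in the camera images.
- gauge: fixed hole gauge: aluminium plate 62 x 196 x 12 mm, upper face 60 mm above the table, on four corner pillars over a grey base plate (82 x 212 mm, upper face at 10 mm). Four plain through holes 44 mm apart along its y, widest at -y. Each rod passes its hole with 1.2 mm to spare; in the next narrower mouth its foot sinks under 3 mm. Origin under its middle, on the table
- hole_1 (a point): centre of the mouth of gauge hole 1, at the plate's upper face, 60 mm above the table; bore 22 mm, the widest, one dot
- hole_2 (a point): centre of the mouth of gauge hole 2, at the plate's upper face, 60 mm above the table; bore 19 mm, two dots
- hole_3 (a point): centre of the mouth of gauge hole 3, at the plate's upper face, 60 mm above the table; bore 16 mm, three dots
- hole_4 (a point): centre of the mouth of gauge hole 4, at the plate's upper face, 60 mm above the table; bore 13 mm, the narrowest, four dots; it refuses every rod
- stand_socket (a point): centre of the mouth of the single socket (26 mm wide, 28 mm deep) of the small square stand, a pale wood block 70 x 70 x 36 mm fixed to the table; this point is 36 mm above the table
- stock_middle (a point): middle of the upper face, 36 mm above the table, of the stock block, a darker wood block 56 x 200 x 36 mm fixed near the back of the table with four such sockets in a row
- rod_a_mid (a point): middle (half-way up) of a cobalt-blue glass rod, 135 mm long, 40 to 130 g, ends rounded at 2 mm radius; z = its axis, up. Of the three rods one is 20.8 mm thick, one 17.8, one 14.8; which is which is not told. At the start one, different each time, stands in the small square stand, the others in the stock block, upright, feet 8 mm above the table
- rod_b_mid (a point): middle (half-way up) of a cobalt-blue glass rod, 135 mm long, 40 to 130 g, ends rounded at 2 mm radius; z = its axis, up. Of the three rods one is 20.8 mm thick, one 17.8, one 14.8; which is which is not told. At the start one, different each time, stands in the small square stand, the others in the stock block, upright, feet 8 mm above the table
- rod_c_mid (a point): middle (half-way up) of a cobalt-blue glass rod, 135 mm long, 40 to 130 g, ends rounded at 2 mm radius; z = its axis, up. Of the three rods one is 20.8 mm thick, one 17.8, one 14.8; which is which is not told. At the start one, different each time, stands in the small square stand, the others in the stock block, upright, feet 8 mm above the table
- rod_a_foot (a point): centre of the flat foot of that rod (the lower end), 67.5 mm below its middle
- rod_b_foot (a point): centre of the flat foot of that rod (the lower end), 67.5 mm below its middle
- rod_c_foot (a point): centre of the flat foot of that rod (the lower end), 67.5 mm below its middle
- rod_a: that glass rod; origin at the centre of its foot, z along its axis
- rod_b: that glass rod; origin at the centre of its foot, z along its axis
- rod_c: that glass rod; origin at the centre of its foot, z along its axis
- tape: roll of blue masking tape lying flat, 77 mm across, 24 mm high, bystander, origin under its centre
- cobalt_jar: closed glass jar of blue enamel, 83 mm across, 99 mm high, bystander, origin under its centre
- marker: grey and black marker pen, 12 x 140 x 13 mm, lying flat, bystander, origin under its centre
There are look-alikes about, which are no part of the job. Leave any green or yellow look-alike of the rod_b alone.

How it is judged:
By the outcome, as a careful person would: the job done as asked, in the order asked, and still so for the second after the job is handed in, with the robot touching nothing.
It also fails if it takes over 67 s, if anything falls off the work surface, if the arm or the gripper's body presses on something with over 40 N, if the wrist force passes 120 N, or if a joint passes its speed limit or range.

ROBOT

A 6-joint arm with a two-finger parallel gripper is mounted at the origin on the work surface; the furniture and walls round the work are solid. World frame = base frame: x ahead of the robot, y to its left, z up, the work surface at z = 0. Lengths are in mm, angles in degrees, forces in N, time in s.
With the tool pointing down it reaches from about 300 to 850 mm from the base axis. Payload 4.2 kg.
Tool frame: the origin (TCP) lies midway between the tips of the shut fingers; the grasp point (between the pads) lies env.grip_depth behind it (env.grip_depth is the distance from the TCP to the grasp point, in mm); z points along the fingers, y is the direction in which the jaws open and shut (so a half turn about z gives the same grasp; the last joint's range is limited). The gripper opens to 91 mm and grips with 3 to 60 N. Pads are 32 mm wide; open, the fingers measure 118 mm over their backs; the gripper's body (76 mm by 178 mm) begins 60 mm behind the grasp point.
Start: joints at [-66.463, 18.312, 89.639, -0, 72.044, -1.146], TCP at [240.124, -522.478, 213.976] pointing down, gripper open.
Joint ranges: [-177.97, 177.97], [-48.28, 115.42], [12.27, 149.76], [-77.06, 257.06], [2.81, 150.46], [-146.56, 146.56]. Speed limits (degrees/s): [147.25, 147.25, 180, 180, 180, 180].

INTERFACE

Orientations are given as [roll, pitch, yaw] about the fixed x, y, z axes, in that order (R = Rz(yaw) Ry(pitch) Rx(roll)).
In Python, from workcell import env, cams, spotter gives the robot as it stands.
- The arm moves only by the tool apply_moves, never from a script. Its argument "plan" is a list of rows, each an object with "jaw": the closure, from 0 (fully open) to 1 (shut); "delta_pos": the shift along the tool's x, y, z in mm, a list of three; "spin": the turn about the tool's z in rad. In form: [{"jaw": jaw, "delta_pos": [dx, dy, dz], "spin": spin}, ...]. A call has exactly 8 rows; each row is the pose to reach, as a shift and turn from the pose measured when the call began, along the tool's axes at that moment; what a row does not reach only later rows make up. A row lasts 1/8 s, in which the tool goes at most 62.5 mm and 10.7 degrees, less where a joint would pass 70% of its speed; a pose out of reach is approached as far as the arm can. A call with a gripper value outside its range is refused whole. The fingers move at their own pace and stop on an object; "squeeze" is the grip in N (left out, the last holds). Time passes only in rows, so rows that repeat a pose let the fingers close, or fill a call up. It gives the time, the measured TCP pose, the force and the opening at its end, in the units of the state.
- env.state(): the state, without advancing time (a new reading comes with each control period).
- cams.grab_frame(name): name is "scene" or "top"; returns the picture (384x512x3 uint8, red, green, blue); there is no depth.
- cams.calibration(name): a dict with "camera_matrix" (3x3 intrinsics, pixels), "k1" (the pictures are not rectified: a ray, as slopes to the right and down, at radius r is drawn at 1 + k1 r^2 times it, then the intrinsics apply), "rvec" (rotation vector, rad) and "tvec" (3), from world to camera coordinates, as OpenCV has them. Camera axes: x right, y down, z forward; pixel columns grow to the right and rows downward; lengths in mm; the calibration is good to about 2 mm. A picture is of the moment at which its call begins. calibration takes no time and is no camera call.
- env.job_done(): hands the job in, once; it reports no verdict.
Trained networks look in the newest picture that a camera, given by its name, has taken for a name from the list of things; names that differ only in an ending like _2 or _b are one class to them, and where a whole thing is asked for, a point or a joint stands for the part that bears it (a point fixed in the world has none). Each returns a list of dicts, best first, with "confidence" (0 to 1); they miss things now and then, are a little off and sometimes report something else, mostly with a low value. They report only what shows in the picture. A call takes as long as a camera call. They do not tell look-alikes from the thing itself.
- spotter.masks_of(camera, target): "region" (384x512 bool, what is visible of it) and "extent" ([left, top, right, bottom] in pixels, round what is visible of it).
The state is a dict: "time_s": time; "qpos": joint angles; "qvel": joint speeds; "effort": joint torques, N m; "ee_pos": TCP position; "ee_rot": TCP orientation; "force": force on the tool from outside, world axes, zero at the start; "torque": the same for the moment, N m; "gripper_width": finger opening in mm.
Only numpy, scipy, OpenCV 4.12 (cv2) and the standard library are available. Lean on these libraries where they do the work, as an engineer would, in place of code of your own. Each camera call takes 0.05 s, during which the arm holds its last target.

## Working session

There is one attempt and no reset: what is moved stays moved. The work goes in short steps, Python scripts to look and compute and a tool call to move; the robot and the scene stay as the last step left them, time stands still between calls to the robot, and variables do not carry over. Pictures are saved under pics/ and viewed, and the job is handed in when it is done.

Besides the shell and the picture viewer there is one more tool, called as name(argument=value, ...) on one line, values as JSON. apply_moves: Moves the arm, as the interface text tells. Its arguments: {"type":"object","properties":{"plan":{"type":"array"},"squeeze":{"type":"number"}},"required":["plan"]}

```bash
mkdir -p pics; ls
python3 - <<'E'
from workcell import env,cams,spotter
import cv2
print(env.state(), env.grip_depth)
for c in("scene","top"):
    im=cams.grab_frame(c); cv2.imwrite(f"pics/{c}0.png",im[:,:,::-1]); print(c,cams.calibration(c))
E
```

```text
pics
{'time_s': 0.0, 'qpos': array([-6.64639521e+01,  1.83511741e+01,  8.97048609e+01, -5.49622131e-05,
        7.20424331e+01, -1.14599451e+00]), 'qvel': array([0.08015353, 0.08628153, 0.05600597, 0.04706289, 0.09510409,
       0.01555664]), 'effort': array([ 2.70632270e-03, -4.12458229e+01, -2.31975102e+01,  7.30840769e-02,
        4.59810079e-02, -1.65199658e-04]), 'ee_pos': array([ 239.91558551, -522.02235297,  213.13541684]), 'ee_rot': array([-1.79901551e+02, -1.91711965e-03,  2.46820578e+01]), 'force': array([0.57523437, 0.26040215, 0.86532942]), 'torque': array([ 0.01525512, -0.01182787, -0.03484378]), 'gripper_width': 91.36914470657264} 18.8
scene {'camera_matrix': array([[370.95999371,   0.        , 263.35168443],
       [  0.        , 370.95999371, 190.39867346],
       [  0.        ,   0.        ,   1.        ]]), 'k1': 0.039078202294608115, 'rvec': array([ 1.16530877, -2.37546165,  0.94511949]), 'tvec': array([346.32025218, 395.08080973, 799.91306207])}
top {'camera_matrix': array([[478.08060433,   0.        , 251.31381592],
       [  0.        , 478.08060433, 189.74370857],
       [  0.        ,   0.        ,   1.        ]]), 'k1': -0.008575041465064225, 'rvec': array([ 2.10959486, -2.17182412,  0.16218211]), 'tvec': array([  -7.08868551,  567.77490219, 1653.9471507 ])}
```

View pics/scene0.png

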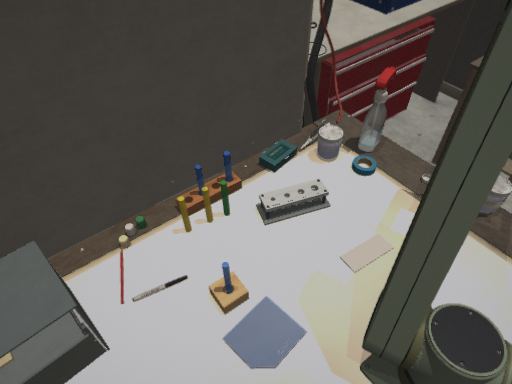

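View pics/top0.png

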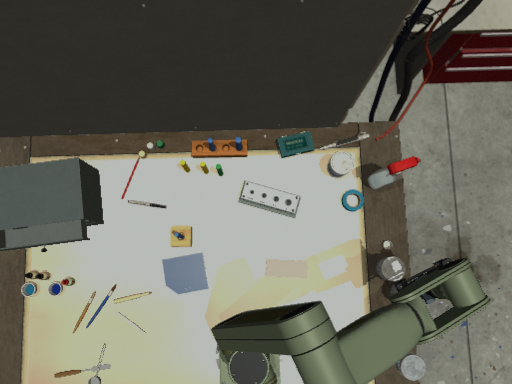

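```bash
cat > h.py <<'E'
import numpy as np, cv2
from workcell import env,cams,spotter
def cal(c):
    d=cams.calibration(c); return d["camera_matrix"],d["k1"],cv2.Rodrigues(d["rvec"])[0],d["tvec"]
def proj(c,P):
    K,k,R,t=cal(c); P=np.atleast_2d(P).astype(float)@R.T+t
    s=P[:,:2]/P[:,2:]; s=s*(1+k*(s**2).sum(1,keepdims=True))
    return s*[K[0,0],K[1,1]]+[K[0,2],K[1,2]]
def ray(c,uv):
    K,k,R,t=cal(c); uv=np.atleast_2d(uv).astype(float)
    d=(uv-[K[0,2],K[1,2]])/[K[0,0],K[1,1]]; s=d.copy()
    for _ in range(20): s=d/(1+k*(s**2).sum(1,keepdims=True))
    D=np.c_[s,np.ones(len(s))]@R; return -R.T@t,D
def at_z(c,uv,z):
    o,D=ray(c,uv); return o+D*((z-o[2])/D[:,2:])
def crop(c,im,box,f,name):
    x0,y0,x1,y1=box; cv2.imwrite(name,cv2.resize(im[y0:y1,x0:x1,::-1],None,fx=f,fy=f,interpolation=cv2.INTER_CUBIC))
E
python3 - <<'E'
from h import *
s=cv2.imread("pics/scene0.png")[:,:,::-1];t=cv2.imread("pics/top0.png")[:,:,::-1]
crop("",t,(230,170,310,225),10,"pics/tg.png")
crop("",s,(250,170,335,225),9,"pics/sg.png")
crop("",t,(160,215,205,255),12,"pics/ts.png")
crop("",s,(200,250,260,315),9,"pics/ss.png")
cams.grab_frame("scene");cams.grab_frame("top")
for c in("scene","top"):
  for n in("gauge","rod_a","stand_socket","hole_1"):
    for r in spotter.masks_of(c,n)[:6]:
      m=r["region"]; ys,xs=np.nonzero(m); print(c,n,round(r["confidence"],2),np.round(r["extent"]),m.sum(),xs.mean().round(2),ys.mean().round(2))
E
```

```text
scene gauge 0.78 [256. 179. 331. 224.] 2079 292.02 201.29
scene gauge 0.48 [208. 272. 247. 307.] 869 228.9 293.2
scene rod_a 0.78 [224. 151. 234. 182.] 170 227.46 164.63
scene rod_a 0.74 [177. 195. 192. 230.] 224 184.49 213.92
scene rod_a 0.73 [193. 164. 204. 198.] 158 199.67 178.73
scene rod_a 0.73 [222. 182. 227. 218.] 220 224.88 197.4
scene rod_a 0.71 [222. 261. 236. 294.] 189 227.04 277.32
scene rod_a 0.59 [202. 188. 212. 222.] 207 207.17 203.67
scene stand_socket 0.74 [210. 268. 248. 311.] 905 228.91 292.74
scene hole_1 0.91 [257. 177. 328. 224.] 2112 292.4 201.01
top gauge 0.58 [241. 181. 301. 214.] 1297 269.29 198.72
top gauge 0.2 [206. 139. 217. 152.] 60 211.12 143.73
top rod_a 0.61 [200. 161. 211. 175.] 43 204.07 167.02
top rod_a 0.59 [175. 236. 186. 238.] 42 179.14 235.1
top rod_a 0.43 [209. 141. 218. 151.] 48 210.96 143.77
top rod_a 0.37 [181. 164. 188. 171.] 48 184.58 165.29
top stand_socket 0.63 [170. 225. 192. 248.] 342 182.09 235.91
top stand_socket 0.47 [342. 189. 363. 210.] 256 352.36 199.81
top hole_1 0.89 [240. 180. 301. 218.] 1327 269.05 198.89
```

View pics/tg.png

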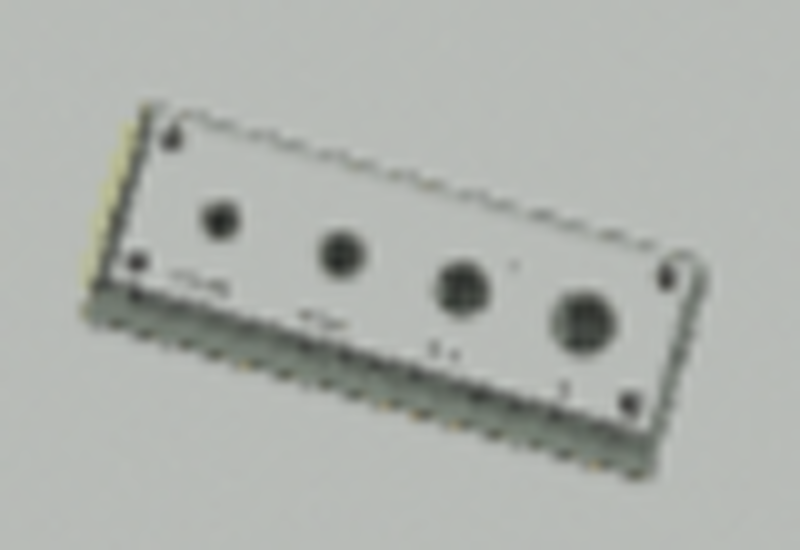

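View pics/sg.png

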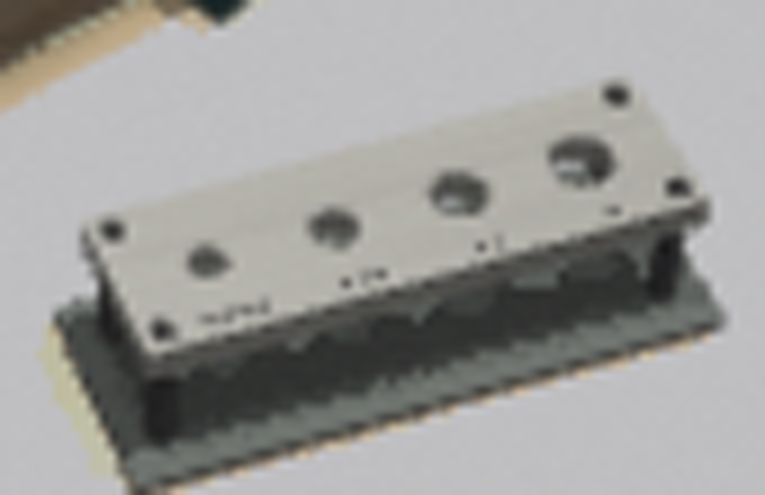

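View pics/ts.png

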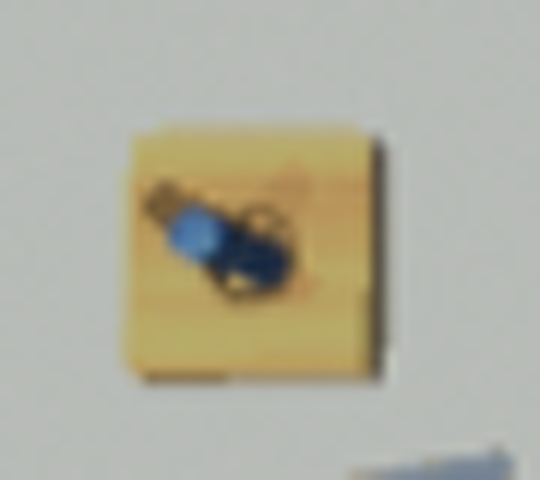

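View pics/ss.png

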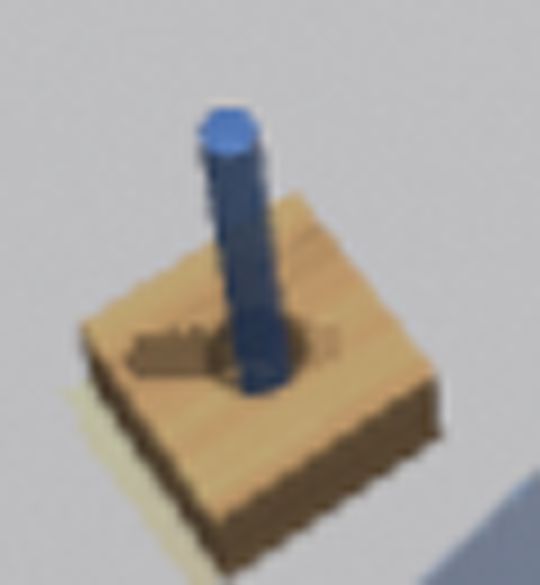

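```bash
cat > g.py <<'E'
from h import *
from scipy.optimize import least_squares
def src(u,v,f,x0,y0): return [(u+.5)/f-.5+x0,(v+.5)/f-.5+y0]
th=[src(u,v,10,230,170) for u,v in [(584,323),(462,290),(342,255),(221,220)]]
sh=[src(u,v,9,250,170) for u,v in [(581,161),(459,194),(334,228),(208,261)]]
# dark blob refinement in originals
def refine(im,p,r):
    g=im.mean(2); u,v=p; ys,xs=np.mgrid[int(v)-r:int(v)+r+2,int(u)-r:int(u)+r+2]
    m=(xs-u)**2+(ys-v)**2<=(r)**2
    bg=np.percentile(g[ys,xs][m],90); w=np.clip(bg-15-g[ys,xs],0,None)*m
    return [(xs*w).sum()/w.sum(),(ys*w).sum()/w.sum()]
s=cv2.imread("pics/scene0.png");t=cv2.imread("pics/top0.png")
th2=[refine(t,p,5) for p in th]; sh2=[refine(s,p,5) for p in sh]
L=np.array([[0,-66,60],[0,-22,60],[0,22,60],[0,66,60.]])
def W(q,P): 
    c,s_=np.cos(q[2]),np.sin(q[2]); return P@np.array([[c,-s_,0],[s_,c,0],[0,0,1]]).T+[q[0],q[1],0]
def fit(obs):
    f=lambda q:np.concatenate([(proj(c,W(q,L))-np.array(o)).ravel() for c,o in obs])
    r=least_squares(f,[540,-60,0.3]); return r.x,f(r.x)
if __name__=="__main__":
  np.set_printoptions(precision=2,suppress=True)
  print(np.array(th),np.array(th2),np.array(sh),np.array(sh2))
  for nm,obs in (("top",[("top",th)]),("top2",[("top",th2)]),("sc",[("scene",sh)]),("sc2",[("scene",sh2)]),("both",[("top",th2),("scene",sh)])):
    q,e=fit(obs); print(nm,q[:2],np.degrees(q[2]),e); print(W(q,L)[:,:2].ravel())
  # rod top, stand
  p=src(197,234,12,160,215); print("rodtop top",at_z("top",[p],143))
  p=src(229,131,9,200,250); print("rodtop sc",at_z("scene",[p],143))
  # stand top-face corners
  print("stand top",at_z("top",[src(u,v,12,160,215) for u,v in[(133,135),(370,135),(370,375),(133,375)]],36))
  print("stand sc",at_z("scene",[src(u,v,9,200,250) for u,v in[(83,330),(297,193),(437,378),(222,520)]],36))
E
python3 g.py
```

```text
[[287.95 201.85]
 [275.75 198.55]
 [263.75 195.05]
 [251.65 191.55]] [[287.98 201.86]
 [275.77 198.43]
 [263.71 195.02]
 [251.58 191.59]] [[314.11 187.44]
 [300.56 191.11]
 [286.67 194.89]
 [272.67 198.56]] [[314.51 187.34]
 [300.69 190.96]
 [286.7  194.79]
 [272.55 198.64]]
top [538.05 -87.53] -17.732024106065786 [-0.05  0.06  0.05 -0.09 -0.03 -0.02  0.03  0.05]
[ 517.95 -150.39  531.35 -108.48  544.75  -66.57  558.15  -24.66]
top2 [538.14 -87.48] -17.60965518311769 [-0.08 -0.01  0.02 -0.   -0.   -0.01  0.07  0.03]
[ 518.17 -150.38  531.48 -108.45  544.79  -66.51  558.1   -24.57]
sc [536.03 -88.46] -17.932354974466392 [ 0.08 -0.02  0.   -0.02  0.02 -0.06 -0.1   0.09]
[ 515.71 -151.26  529.25 -109.39  542.8   -67.53  556.35  -25.67]
sc2 [536.01 -88.87] -18.060798778772227 [-0.19  0.06 -0.01  0.08  0.09 -0.03  0.11 -0.09]
[ 515.55 -151.62  529.19 -109.79  542.83  -67.95  556.48  -26.12]
both [536.98 -88.15] -17.769123981073815 [ 0.11  0.36  0.22  0.33  0.2   0.3   0.28  0.3  -0.25 -0.2  -0.3  -0.17
 -0.26 -0.18 -0.37 -0.01]
[ 516.83 -151.    530.26 -109.1   543.69  -67.2   557.12  -25.3 ]
rodtop top [[411.6  228.96 143.  ]]
rodtop sc [[409.72 228.1  143.  ]]
stand top [[448.19 264.74  36.  ]
 [446.18 195.01  36.  ]
 [376.03 195.68  36.  ]
 [378.01 264.97  36.  ]]
stand sc [[443.58 262.89  36.  ]
 [442.95 193.37  36.  ]
 [373.29 195.62  36.  ]
 [375.04 263.17  36.  ]]
```

Run:
```python
from h import *
s=cv2.imread("pics/scene0.png").astype(float)
# blue-ness profile along rows for rod in stand
from numpy import array
for z in (120,100,80,60):
    c=proj("scene",[[410.5,228.5,z]])[0]; a=proj("scene",[[410.5,228.5,z+10]])[0]
    K,k,R,t=cal("scene"); P=R@array([410.5,228.5,z])+t
    d=(a-c)/np.linalg.norm(a-c); n=array([-d[1],d[0]])
    ss=np.arange(-10,10.01,.25); pts=(c+ss[:,None]*n).astype(np.float32)
    v=cv2.remap((s[:,:,2]).astype(np.float32),pts[None,:,0],pts[None,:,1],cv2.INTER_LINEAR)[0] # red channel
    bg=(v[:12].mean()+v[-12:].mean())/2; b=np.percentile(v,5)
    hi=np.where((v<(bg+b)/2))[0]; print(z,c,(ss[hi[0]],ss[hi[-1]]),"w px",(hi[-1]-hi[0]+1)*.25,"mm",(hi[-1]-hi[0]+1)*.25*P[2]/K[0,0])
```

```text
120 [225.45518789 269.51729916] (np.float64(-2.75), np.float64(3.25)) w px 6.25 mm 14.183942126071402
100 [226.12546884 274.17119914] (np.float64(-2.75), np.float64(3.25)) w px 6.25 mm 14.428332019520132
80 [226.7732466 278.6728593] (np.float64(-2.75), np.float64(3.25)) w px 6.25 mm 14.672721912968862
60 [227.39965728 283.02977545] (np.float64(-2.75), np.float64(3.25)) w px 6.25 mm 14.91711180641759
```

apply_moves(plan=[{"jaw":0,"delta_pos":[469,-611,0],"spin":-1.14},{"jaw":0,"delta_pos":[469,-611,0],"spin":-1.14},{"jaw":0,"delta_pos":[469,-611,0],"spin":-1.14},{"jaw":0,"delta_pos":[469,-611,0],"spin":-1.14},{"jaw":0,"delta_pos":[469,-611,0],"spin":-1.14},{"jaw":0,"delta_pos":[469,-611,0],"spin":-1.14},{"jaw":0,"delta_pos":[469,-611,0],"spin":-1.14},{"jaw":0,"delta_pos":[469,-611,0],"spin":-1.14}], squeeze=15)

```text
time_s: 1.6
ee_pos: [351.4, -33.1, 214.4]
ee_rot: [179.9, 0.0, 90.0]
force: [1.9, 0.0, 0.5]
gripper_width: 91.3
```

apply_moves(plan=[{"jaw":0,"delta_pos":[261.5,59.4,0],"spin":0},{"jaw":0,"delta_pos":[261.5,59.4,0],"spin":0},{"jaw":0,"delta_pos":[261.5,59.4,0],"spin":0},{"jaw":0,"delta_pos":[261.5,59.4,0],"spin":0},{"jaw":0,"delta_pos":[261.5,59.4,0],"spin":0},{"jaw":0,"delta_pos":[261.5,59.4,20],"spin":0},{"jaw":0,"delta_pos":[261.5,59.4,50],"spin":0},{"jaw":0,"delta_pos":[261.5,59.4,50],"spin":0}])

```text
time_s: 2.6
ee_pos: [409.4, 226.8, 162.9]
ee_rot: [-179.9, 0.2, 89.9]
force: [-0.1, -0.7, -0.4]
gripper_width: 91.3
```

Run:
```python
from h import *
im=cams.grab_frame("scene"); crop("",im,(150,180,310,320),5,"pics/s1.png"); print(env.state()["ee_pos"],env.state()["force"])
```

```text
[410.57857852 227.46424059 164.29155954] [-0.16075308  0.63164945  0.86812397]
```

View pics/s1.png

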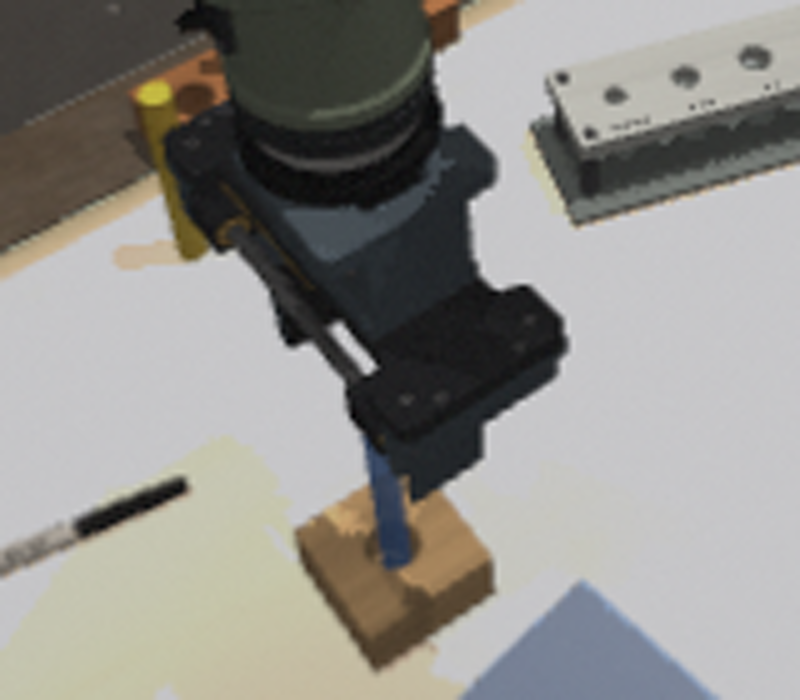

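apply_moves(plan=[{"jaw":0,"delta_pos":[1,0.3,45],"spin":0},{"jaw":0,"delta_pos":[1,0.3,75],"spin":0},{"jaw":0,"delta_pos":[1,0.3,75],"spin":0},{"jaw":1,"delta_pos":[1,0.3,75],"spin":0},{"jaw":1,"delta_pos":[1,0.3,75],"spin":0},{"jaw":1,"delta_pos":[1,0.3,75],"spin":0},{"jaw":1,"delta_pos":[1,0.3,75],"spin":0},{"jaw":1,"delta_pos":[1,0.3,75],"spin":0}], squeeze=15)

```text
time_s: 3.65
ee_pos: [410.9, 228.4, 89.4]
ee_rot: [180.0, 0.1, 89.9]
force: [1.0, 0.2, -0.7]
gripper_width: 44.0
```

apply_moves(plan=[{"jaw":1,"delta_pos":[0,0,0],"spin":0},{"jaw":1,"delta_pos":[0,0,0],"spin":0},{"jaw":1,"delta_pos":[0,0,0],"spin":0},{"jaw":1,"delta_pos":[0,0,0],"spin":0},{"jaw":1,"delta_pos":[0,0,0],"spin":0},{"jaw":1,"delta_pos":[0,0,0],"spin":0},{"jaw":1,"delta_pos":[0,0,-10],"spin":0},{"jaw":1,"delta_pos":[0,0,-20],"spin":0}])

```text
time_s: 4.65
ee_pos: [411.1, 228.5, 110.2]
ee_rot: [179.9, 0.1, 89.9]
force: [0.2, -0.4, -0.0]
gripper_width: 14.3
```

apply_moves(plan=[{"jaw":1,"delta_pos":[0,0,-30],"spin":0},{"jaw":1,"delta_pos":[0,0,-60],"spin":0},{"jaw":1,"delta_pos":[-50,14,-70],"spin":0},{"jaw":1,"delta_pos":[-110,31,-70],"spin":0},{"jaw":1,"delta_pos":[-170,47,-70],"spin":0},{"jaw":1,"delta_pos":[-230,64,-70],"spin":0},{"jaw":1,"delta_pos":[-290,81,-70],"spin":0},{"jaw":1,"delta_pos":[-340,95,-70],"spin":0}])

```text
time_s: 5.65
ee_pos: [506.2, -113.9, 181.8]
ee_rot: [179.8, 0.1, 89.9]
force: [0.2, -0.4, -1.0]
gripper_width: 14.5
```

apply_moves(plan=[{"jaw":1,"delta_pos":[-20,6,0],"spin":0},{"jaw":1,"delta_pos":[-37,10.6,0],"spin":0},{"jaw":1,"delta_pos":[-37,10.6,10],"spin":0},{"jaw":1,"delta_pos":[-37,10.6,20],"spin":0},{"jaw":1,"delta_pos":[-37,10.6,28],"spin":0},{"jaw":1,"delta_pos":[-37,10.6,28],"spin":0},{"jaw":1,"delta_pos":[-37,10.6,28],"spin":0},{"jaw":1,"delta_pos":[-37,10.6,28],"spin":0}])

```text
time_s: 6.65
ee_pos: [517.1, -150.9, 154.3]
ee_rot: [179.8, 0.1, 89.9]
force: [-0.2, -0.5, -1.0]
gripper_width: 14.4
```

Run:
```python
from h import *
im=cams.grab_frame("scene"); cv2.imwrite("pics/s2raw.png",im[:,:,::-1]); crop("",im,(250,120,350,220),8,"pics/s2.png")
im=cams.grab_frame("top"); cv2.imwrite("pics/t2raw.png",im[:,:,::-1]); crop("",im,(220,160,320,230),8,"pics/t2.png");
```

```text
(no output)
```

View pics/s2.png

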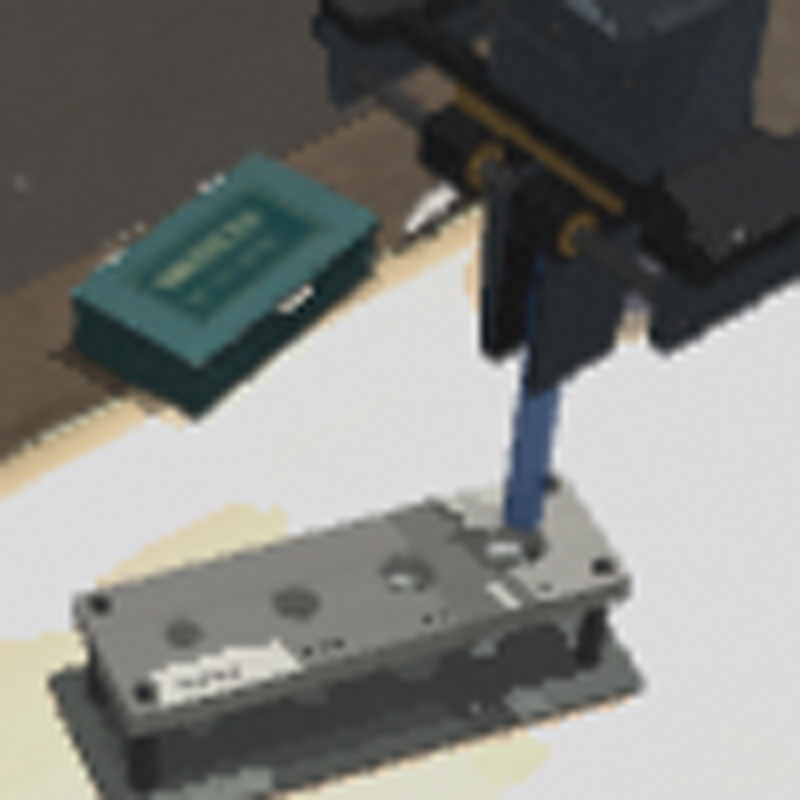

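View pics/t2.png

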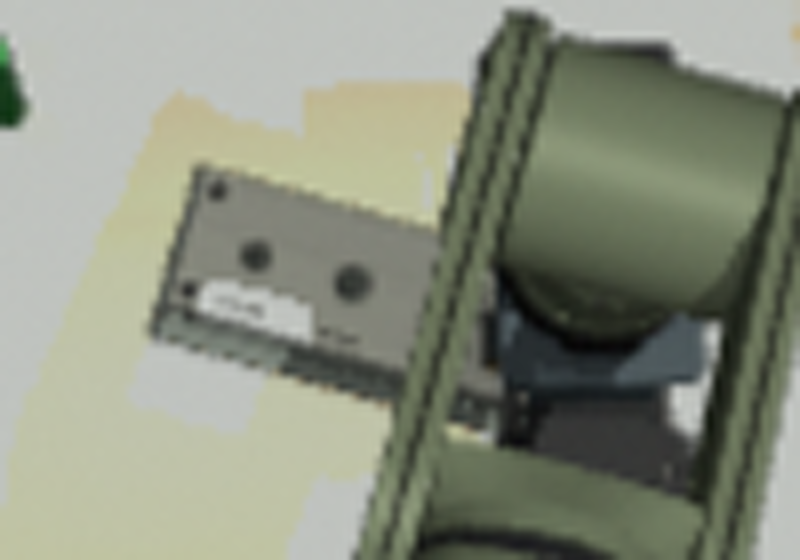

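```bash
cat > rodm.py <<'E'
from h import *
def rodprof(im,x,y,zs,verbose=True):
    """lateral px offset of the rod centre from projected axis (x,y) in scene"""
    s=im.astype(np.float32); bl=s[:,:,2]-s[:,:,0]  # RGB: blue-red
    K,k,R,t=cal("scene"); out=[]
    for z in zs:
        c=proj("scene",[[x,y,z]])[0]; a=proj("scene",[[x,y,z+10]])[0]
        d=(a-c)/np.linalg.norm(a-c); n=np.array([-d[1],d[0]])
        ss=np.arange(-8,8.01,.1); pts=(c+ss[:,None]*n).astype(np.float32)
        v=cv2.remap(bl,pts[None,:,0],pts[None,:,1],cv2.INTER_LINEAR)[0]
        b=np.percentile(v,97); m=v>b*.5
        hi=np.where(m)[0]; P=R@np.array([x,y,z])+t; mpp=P[2]/K[0,0]
        cen=(ss[hi[0]]+ss[hi[-1]])/2
        out.append(cen*mpp)
        if verbose: print(z,"n",n.round(2),"cen mm %.2f width %.2f b %.0f"%(cen*mpp,(ss[hi[-1]]-ss[hi[0]])*mpp,b))
    # axial end
    return out
def foot(im,x,y,off,zf):
    s=im.astype(np.float32); bl=s[:,:,2]-s[:,:,0]
    zs=np.arange(zf-25,zf+25,.5); K,k,R,t=cal("scene")
    c=proj("scene",np.c_[np.full(len(zs),x),np.full(len(zs),y),zs]); P=R@np.array([x,y,zf])+t
    d=c[-1]-c[0]; d/=np.linalg.norm(d); n=np.array([-d[1],d[0]]); c=(c+n*off*K[0,0]/P[2]).astype(np.float32)
    v=cv2.remap(bl,c[None,:,0],c[None,:,1],cv2.INTER_LINEAR)[0]
    print([(float(z),int(b)) for z,b in zip(zs,v)][::2])
E
python3 - <<'E'
from rodm import *
im=cv2.imread("pics/s2raw.png")[:,:,::-1]
x,y=517.,-150.9
o=rodprof(im,x,y,(78,84,90,96,102,108))
foot(im,x,y,np.mean(o[:5]),72.9)
K,k,R,t=cal("scene"); print("cam right axis world",R[0],"down",R[1],"fwd",R[2]); print(proj("scene",[[515.7,-151.26,60]]))
E
```

```text
78 n [0.99 0.14] cen mm 1.61 width 13.21 b 47
84 n [0.99 0.14] cen mm 1.61 width 13.16 b 47
90 n [0.99 0.14] cen mm 1.46 width 13.98 b 46
96 n [0.99 0.14] cen mm 2.03 width 13.92 b 47
102 n [0.99 0.14] cen mm 1.73 width 13.87 b 48
108 n [0.99 0.14] cen mm 1.44 width 13.81 b 48
[(47.900000000000006, -3), (48.900000000000006, -2), (49.900000000000006, -1), (50.900000000000006, 0), (51.900000000000006, 0), (52.900000000000006, 0), (53.900000000000006, 0), (54.900000000000006, 0), (55.900000000000006, 0), (56.900000000000006, 0), (57.900000000000006, 0), (58.900000000000006, -1), (59.900000000000006, -2), (60.900000000000006, -2), (61.900000000000006, 0), (62.900000000000006, 2), (63.900000000000006, 6), (64.9, 10), (65.9, 15), (66.9, 22), (67.9, 30), (68.9, 36), (69.9, 43), (70.9, 44), (71.9, 45), (72.9, 46), (73.9, 47), (74.9, 47), (75.9, 47), (76.9, 47), (77.9, 46), (78.9, 46), (79.9, 47), (80.9, 47), (81.9, 47), (82.9, 47), (83.9, 47), (84.9, 47), (85.9, 47), (86.9, 46), (87.9, 46), (88.9, 45), (89.9, 45), (90.9, 45), (91.9, 45), (92.9, 46), (93.9, 46), (94.9, 47), (95.9, 47), (96.9, 47)]
cam right axis world [-0.61075167 -0.79181147 -0.0041209 ] down [-0.57255489  0.44521443 -0.68845117] fwd [ 0.54695822 -0.41811326 -0.72527099]
[[314.19167856 187.42129875]]
```

apply_moves(plan=[{"jaw":1,"delta_pos":[1.0,-0.5,0],"spin":0},{"jaw":1,"delta_pos":[1.0,-0.5,5],"spin":0},{"jaw":1,"delta_pos":[1.0,-0.5,10],"spin":0},{"jaw":1,"delta_pos":[1.0,-0.5,14],"spin":0},{"jaw":1,"delta_pos":[1.0,-0.5,18],"spin":0},{"jaw":1,"delta_pos":[1.0,-0.5,22],"spin":0},{"jaw":1,"delta_pos":[1.0,-0.5,26],"spin":0},{"jaw":1,"delta_pos":[1.0,-0.5,26],"spin":0}])

```text
time_s: 7.75
ee_pos: [516.4, -150.0, 127.8]
ee_rot: [179.8, 0.1, 89.9]
force: [-0.0, -0.8, -0.5]
gripper_width: 14.9
```

Run:
```python
from rodm import *
F=[];X=[]
for i in range(2):
    im=cams.grab_frame("scene"); s=env.state(); F.append(s["force"]);X.append(s["ee_pos"])
cv2.imwrite("pics/s3raw.png",im[:,:,::-1]); crop("",im,(290,150,340,210),12,"pics/s3.png")
print(np.mean(F,0),np.mean(X,0),s["gripper_width"]); rodprof(im,X[0][0],X[0][1],(68,74,80,86))
```

```text
[-0.8252771  -0.1282985  -0.52405621] [ 516.58421268 -150.07751371  128.11688263] 14.482053408623194
68 n [0.99 0.13] cen mm 2.22 width 13.29 b 47
74 n [0.99 0.13] cen mm 1.91 width 13.24 b 47
80 n [0.99 0.13] cen mm 1.76 width 13.48 b 47
86 n [0.99 0.14] cen mm 1.75 width 13.43 b 48
```

View pics/s3.png

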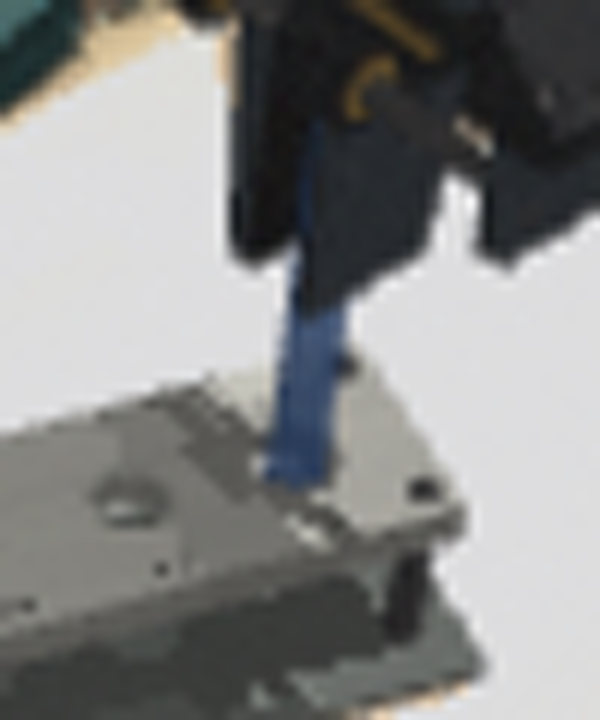

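apply_moves(plan=[{"jaw":1,"delta_pos":[0,0,-15],"spin":0},{"jaw":1,"delta_pos":[0,0,-27],"spin":0},{"jaw":1,"delta_pos":[0,0,-27],"spin":0},{"jaw":1,"delta_pos":[22,7,-27],"spin":0},{"jaw":1,"delta_pos":[42.2,13.6,-27],"spin":0},{"jaw":1,"delta_pos":[42.2,13.6,-27],"spin":0},{"jaw":1,"delta_pos":[42.2,13.6,-22],"spin":0},{"jaw":1,"delta_pos":[42.2,13.6,-20],"spin":0}])

```text
time_s: 8.85
ee_pos: [529.7, -108.4, 147.6]
ee_rot: [179.9, 0.1, 89.8]
force: [0.2, 0.2, -1.1]
gripper_width: 14.2
```

```bash
cat > look.py <<'E'
from rodm import *
import sys
n=sys.argv[1]; zs=[float(a) for a in sys.argv[2].split(",")]; box=[int(a) for a in sys.argv[3].split(",")]
F=[];X=[]
for i in range(3):
    im=cams.grab_frame("scene"); s=env.state(); F.append(s["force"]);X.append(s["ee_pos"])
cv2.imwrite(f"pics/{n}raw.png",im[:,:,::-1]); crop("",im,box,12,f"pics/{n}.png")
X=np.mean(X,0);print("F",np.mean(F,0).round(2),"X",X.round(2),s["gripper_width"]); rodprof(im,X[0],X[1],zs)
E
python3 look.py s4 72,78,84,90 280,140,330,205
```

```text
F [-0.23 -0.01 -0.39] X [ 529.84 -108.36  147.71] 14.752846356833642
72.0 n [1.  0.1] cen mm 1.46 width 13.43 b 47
78.0 n [1.  0.1] cen mm 1.45 width 12.79 b 48
84.0 n [1.  0.1] cen mm 1.30 width 13.03 b 47
90.0 n [1.  0.1] cen mm 2.02 width 13.27 b 47
```

View pics/s4.png

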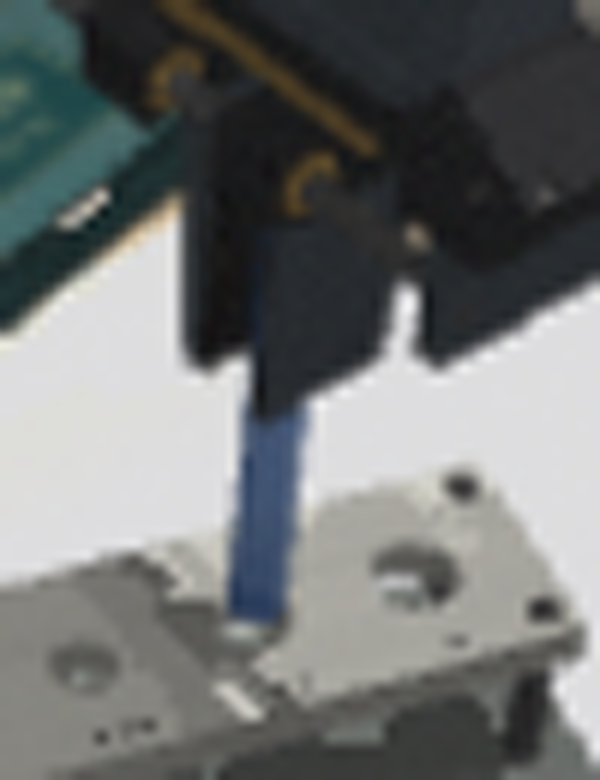

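apply_moves(plan=[{"jaw":1,"delta_pos":[0.1,0.1,3],"spin":0},{"jaw":1,"delta_pos":[0.1,0.1,6],"spin":0},{"jaw":1,"delta_pos":[0.1,0.1,8],"spin":0},{"jaw":1,"delta_pos":[0.1,0.1,10],"spin":0},{"jaw":1,"delta_pos":[0.1,0.1,12],"spin":0},{"jaw":1,"delta_pos":[0.1,0.1,14],"spin":0},{"jaw":1,"delta_pos":[0.1,0.1,17],"spin":0},{"jaw":1,"delta_pos":[0.1,0.1,20],"spin":0}])

```text
time_s: 10.0
ee_pos: [530.2, -108.3, 127.7]
ee_rot: [179.8, 0.1, 89.8]
force: [-0.3, 0.6, -0.7]
gripper_width: 14.7
```

```bash
python3 look.py s5 66,72,78,84 280,140,330,205
```

```text
F [-0.16  0.29 -1.18] X [ 529.92 -108.21  127.49] 14.578687122854696
66.0 n [1.  0.1] cen mm 1.76 width 13.48 b 49
72.0 n [1.  0.1] cen mm 1.61 width 13.13 b 48
78.0 n [1.  0.1] cen mm 1.60 width 13.08 b 48
84.0 n [1.  0.1] cen mm 1.45 width 12.74 b 48
```

View pics/s5.png

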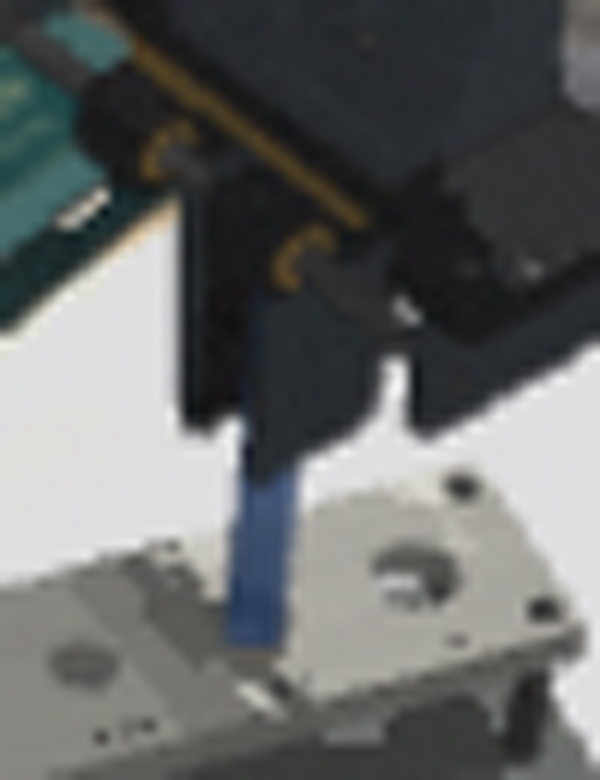

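apply_moves(plan=[{"jaw":1,"delta_pos":[0,0,-12],"spin":0},{"jaw":1,"delta_pos":[0,0,-22],"spin":0},{"jaw":1,"delta_pos":[0,0,-22],"spin":0},{"jaw":1,"delta_pos":[22,7,-22],"spin":0},{"jaw":1,"delta_pos":[41.9,13.4,-22],"spin":0},{"jaw":1,"delta_pos":[41.9,13.4,-22],"spin":0},{"jaw":1,"delta_pos":[41.9,13.4,-19],"spin":0},{"jaw":1,"delta_pos":[41.9,13.4,-16.5],"spin":0}])

```text
time_s: 11.15
ee_pos: [543.1, -67.0, 143.9]
ee_rot: [179.9, 0.1, 89.8]
force: [-0.8, 0.4, -0.8]
gripper_width: 14.6
```

```bash
python3 look.py s6 68,74,80,86 265,140,315,205
```

```text
F [ 0.44  0.79 -0.44] X [543.06 -66.85 143.71] 14.707700407835485
68.0 n [1.   0.06] cen mm 1.45 width 12.76 b 48
74.0 n [1.   0.06] cen mm 1.44 width 13.28 b 49
80.0 n [1.   0.06] cen mm 1.44 width 13.80 b 48
86.0 n [1.   0.06] cen mm 1.43 width 13.18 b 48
```

View pics/s6.png

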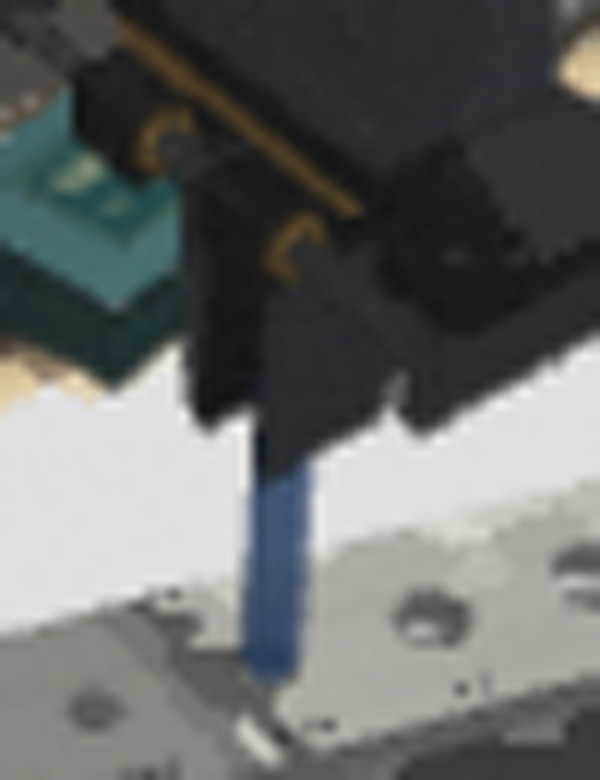

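apply_moves(plan=[{"jaw":1,"delta_pos":[0.4,0.3,0],"spin":0},{"jaw":1,"delta_pos":[0.4,0.3,0.5],"spin":0},{"jaw":1,"delta_pos":[0.4,0.3,1.0],"spin":0},{"jaw":1,"delta_pos":[0.4,0.3,1.5],"spin":0},{"jaw":1,"delta_pos":[0.4,0.3,2.0],"spin":0},{"jaw":1,"delta_pos":[0.4,0.3,2.5],"spin":0},{"jaw":1,"delta_pos":[0.4,0.3,3.0],"spin":0},{"jaw":1,"delta_pos":[0.4,0.3,3.4],"spin":0}])

```text
time_s: 12.3
ee_pos: [543.6, -66.4, 140.7]
ee_rot: [179.9, 0.1, 89.8]
force: [-0.3, -0.5, 1.5]
gripper_width: 14.6
```

```bash
python3 look.py s7 68,74,80 265,140,315,205
```

```text
F [-0.25  0.25  1.49] X [543.6  -66.42 140.75] 14.466338138235011
68.0 n [1.   0.06] cen mm 1.45 width 12.76 b 50
74.0 n [1.   0.06] cen mm 1.30 width 13.00 b 48
80.0 n [1.   0.06] cen mm 1.58 width 13.52 b 47
```

```bash
cat > avg.py <<'E'
from h import *
import sys
F=[];X=[];T=[]
for i in range(int(sys.argv[1])):
    cams.grab_frame("scene"); s=env.state(); F.append(s["force"]);X.append(s["ee_pos"]);T.append(s["torque"])
f=lambda a:(np.mean(a,0).round(3),(np.std(a,0)/len(a)**.5).round(3))
print(s["time_s"],"F",f(F),"T",f(T),"X",f(X))
E
python3 avg.py 10
```

```text
12.95 F (array([-0.366, -0.031,  2.118]), array([0.128, 0.134, 0.109])) T (array([-0.01 ,  0.008,  0.017]), array([0.009, 0.01 , 0.009])) X (array([543.629, -66.424, 140.678]), array([0.005, 0.004, 0.013]))
```

apply_moves(plan=[{"jaw":1,"delta_pos":[0,0,-0.8],"spin":0},{"jaw":1,"delta_pos":[0.4,-0.55,-0.8],"spin":0},{"jaw":1,"delta_pos":[0.4,-0.55,-0.8],"spin":0},{"jaw":1,"delta_pos":[0.4,-0.55,-0.5],"spin":0},{"jaw":1,"delta_pos":[0.4,-0.55,-0.2],"spin":0},{"jaw":1,"delta_pos":[0.4,-0.55,0],"spin":0},{"jaw":1,"delta_pos":[0.4,-0.55,0.2],"spin":0},{"jaw":1,"delta_pos":[0.4,-0.55,0.2],"spin":0}])

```text
time_s: 13.95
ee_pos: [543.2, -66.1, 140.8]
ee_rot: [179.8, 0.1, 89.8]
force: [-0.7, 0.1, 4.2]
gripper_width: 14.2
```

```bash
python3 avg.py 6
```

```text
14.25 F (array([-0.886,  0.038,  5.223]), array([0.137, 0.114, 0.137])) T (array([-0.023,  0.198,  0.016]), array([0.017, 0.006, 0.009])) X (array([543.224, -66.072, 140.761]), array([0.005, 0.005, 0.004]))
```

apply_moves(plan=[{"jaw":1,"delta_pos":[0,0,-0.8],"spin":0},{"jaw":1,"delta_pos":[0,-0.7,-0.8],"spin":0},{"jaw":1,"delta_pos":[0,-0.7,-0.8],"spin":0},{"jaw":1,"delta_pos":[0,-0.7,-0.5],"spin":0},{"jaw":1,"delta_pos":[0,-0.7,-0.3],"spin":0},{"jaw":1,"delta_pos":[0,-0.7,-0.1],"spin":0},{"jaw":1,"delta_pos":[0,-0.7,0],"spin":0},{"jaw":1,"delta_pos":[0,-0.7,0],"spin":0}])

```text
time_s: 15.25
ee_pos: [542.6, -66.1, 141.0]
ee_rot: [179.8, 0.1, 89.8]
force: [-0.4, -0.1, 2.3]
gripper_width: 14.3
```

```bash
python3 avg.py 6
```

```text
15.55 F (array([0.075, 0.191, 3.844]), array([0.182, 0.124, 0.172])) T (array([0.016, 0.016, 0.014]), array([0.008, 0.011, 0.008])) X (array([542.623, -66.072, 140.951]), array([0.006, 0.004, 0.007]))
```

apply_moves(plan=[{"jaw":1,"delta_pos":[0,0,-0.8],"spin":0},{"jaw":1,"delta_pos":[-0.9,1.7,-0.8],"spin":0},{"jaw":1,"delta_pos":[-0.9,1.7,-0.8],"spin":0},{"jaw":1,"delta_pos":[-0.9,1.7,-0.5],"spin":0},{"jaw":1,"delta_pos":[-0.9,1.7,-0.3],"spin":0},{"jaw":1,"delta_pos":[-0.9,1.7,-0.1],"spin":0},{"jaw":1,"delta_pos":[-0.9,1.7,0.1],"spin":0},{"jaw":1,"delta_pos":[-0.9,1.7,0.3],"spin":0}])

```text
time_s: 16.55
ee_pos: [544.3, -67.0, 140.6]
ee_rot: [179.8, 0.1, 89.8]
force: [-0.5, -1.1, -0.7]
gripper_width: 14.5
```

```bash
python3 avg.py 6
```

```text
16.85 F (array([-0.117, -0.45 , -0.333]), array([0.181, 0.103, 0.144])) T (array([-0.02 , -0.106,  0.001]), array([0.012, 0.01 , 0.014])) X (array([544.324, -66.982, 140.635]), array([0.008, 0.003, 0.007]))
```

apply_moves(plan=[{"jaw":1,"delta_pos":[0,0,0.2],"spin":0},{"jaw":1,"delta_pos":[0,0,0.4],"spin":0},{"jaw":1,"delta_pos":[0,0,0.6],"spin":0},{"jaw":1,"delta_pos":[0,0,0.8],"spin":0},{"jaw":1,"delta_pos":[0,0,1.0],"spin":0},{"jaw":1,"delta_pos":[0,0,1.2],"spin":0},{"jaw":1,"delta_pos":[0,0,1.4],"spin":0},{"jaw":1,"delta_pos":[0,0,1.5],"spin":0}])

```text
time_s: 17.85
ee_pos: [544.4, -67.0, 139.2]
ee_rot: [179.8, 0.1, 89.8]
force: [0.3, 0.4, -0.7]
gripper_width: 14.3
```

```bash
python3 avg.py 6
```

```text
18.15 F (array([ 0.108, -0.089, -0.563]), array([0.11 , 0.137, 0.23 ])) T (array([-0.053, -0.115, -0.01 ]), array([0.009, 0.011, 0.012])) X (array([544.38 , -67.002, 139.159]), array([0.005, 0.005, 0.005]))
```

apply_moves(plan=[{"jaw":1,"delta_pos":[0,0,0.4],"spin":0},{"jaw":1,"delta_pos":[0,0,0.8],"spin":0},{"jaw":1,"delta_pos":[0,0,1.2],"spin":0},{"jaw":1,"delta_pos":[0,0,1.6],"spin":0},{"jaw":1,"delta_pos":[0,0,2.0],"spin":0},{"jaw":1,"delta_pos":[0,0,2.4],"spin":0},{"jaw":1,"delta_pos":[0,0,2.8],"spin":0},{"jaw":1,"delta_pos":[0,0,3.2],"spin":0}])

```text
time_s: 19.15
ee_pos: [544.4, -67.0, 136.0]
ee_rot: [179.8, 0.1, 89.8]
force: [-0.4, 0.4, -0.3]
gripper_width: 14.7
```

```bash
python3 avg.py 5
```

```text
19.4 F (array([ 0.313, -0.353, -0.431]), array([0.271, 0.377, 0.21 ])) T (array([-0.086, -0.191, -0.014]), array([0.01 , 0.013, 0.016])) X (array([544.398, -67.012, 135.936]), array([0.002, 0.008, 0.007]))
```

apply_moves(plan=[{"jaw":1,"delta_pos":[-0.1,0.25,0.4],"spin":0},{"jaw":1,"delta_pos":[-0.1,0.25,1.0],"spin":0},{"jaw":1,"delta_pos":[-0.1,0.25,1.8],"spin":0},{"jaw":1,"delta_pos":[-0.1,0.25,2.6],"spin":0},{"jaw":1,"delta_pos":[-0.1,0.25,3.4],"spin":0},{"jaw":1,"delta_pos":[-0.1,0.25,4.2],"spin":0},{"jaw":1,"delta_pos":[-0.1,0.25,5.0],"spin":0},{"jaw":1,"delta_pos":[-0.1,0.25,6.0],"spin":0}])

```text
time_s: 20.4
ee_pos: [544.7, -67.1, 129.9]
ee_rot: [179.8, 0.1, 89.8]
force: [0.1, -0.0, -0.1]
gripper_width: 14.7
```

```bash
python3 avg.py 6;python3 look.py s8 68,74 265,140,315,205
```

```text
20.7 F (array([-0.154, -0.196, -0.534]), array([0.217, 0.208, 0.114])) T (array([-0.012, -0.062, -0.005]), array([0.012, 0.014, 0.015])) X (array([544.634, -67.116, 129.884]), array([0.022, 0.004, 0.036]))
F [-0.27 -0.11  0.  ] X [544.7  -67.12 129.98] 14.225659423729814
68.0 n [1.   0.06] cen mm 1.60 width 13.06 b 49
74.0 n [1.   0.06] cen mm 1.59 width 13.01 b 49
```

View pics/s8.png

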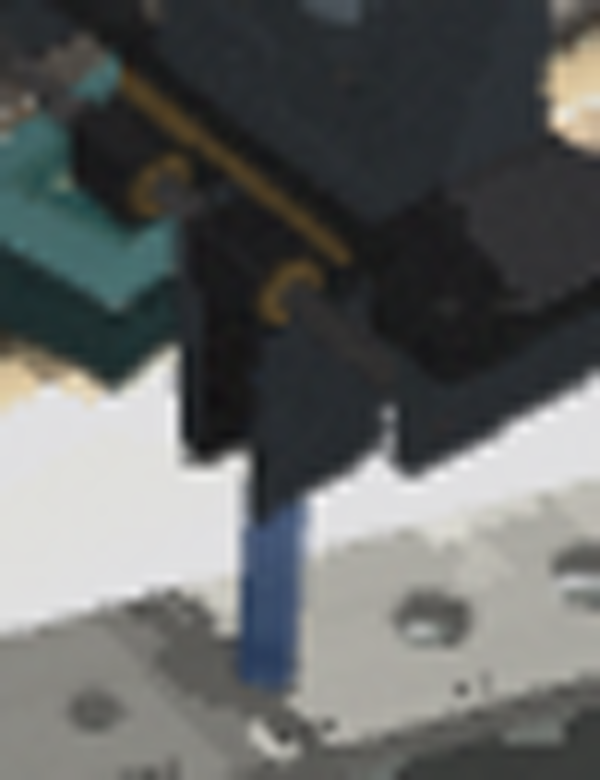

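apply_moves(plan=[{"jaw":1,"delta_pos":[0,0,-8],"spin":0},{"jaw":1,"delta_pos":[0,0,-16],"spin":0},{"jaw":1,"delta_pos":[0,0,-16],"spin":0},{"jaw":1,"delta_pos":[22,7,-16],"spin":0},{"jaw":1,"delta_pos":[41.9,13.4,-16],"spin":0},{"jaw":1,"delta_pos":[41.9,13.4,-16],"spin":0},{"jaw":1,"delta_pos":[41.9,13.4,-14],"spin":0},{"jaw":1,"delta_pos":[41.9,13.4,-12.5],"spin":0}])

```text
time_s: 21.85
ee_pos: [557.9, -25.7, 142.2]
ee_rot: [179.8, 0.1, 89.8]
force: [0.0, 0.5, -1.1]
gripper_width: 14.8
```

apply_moves(plan=[{"jaw":1,"delta_pos":[0,0,0.3],"spin":0},{"jaw":1,"delta_pos":[0,0,0.6],"spin":0},{"jaw":1,"delta_pos":[0,0,0.8],"spin":0},{"jaw":1,"delta_pos":[0,0,1.0],"spin":0},{"jaw":1,"delta_pos":[0,0,1.2],"spin":0},{"jaw":1,"delta_pos":[0,0,1.4],"spin":0},{"jaw":1,"delta_pos":[0,0,1.6],"spin":0},{"jaw":1,"delta_pos":[0,0,1.7],"spin":0}])

```text
time_s: 22.85
ee_pos: [558.0, -25.8, 140.9]
ee_rot: [179.8, 0.1, 89.8]
force: [0.0, 0.2, 3.1]
gripper_width: 14.5
```

```bash
python3 avg.py 5
```

```text
23.1 F (array([-0.837, -0.008,  3.807]), array([0.191, 0.091, 0.329])) T (array([-0.037,  0.104,  0.009]), array([0.01 , 0.023, 0.005])) X (array([558.055, -25.743, 140.844]), array([0.005, 0.004, 0.015]))
```

apply_moves(plan=[{"jaw":1,"delta_pos":[0,0,-0.8],"spin":0},{"jaw":1,"delta_pos":[0.5,0,-0.8],"spin":0},{"jaw":1,"delta_pos":[0.5,0,-0.8],"spin":0},{"jaw":1,"delta_pos":[0.5,0,-0.5],"spin":0},{"jaw":1,"delta_pos":[0.5,0,-0.3],"spin":0},{"jaw":1,"delta_pos":[0.5,0,-0.1],"spin":0},{"jaw":1,"delta_pos":[0.5,0,0.1],"spin":0},{"jaw":1,"delta_pos":[0.5,0,0.1],"spin":0}])

```text
time_s: 24.1
ee_pos: [558.1, -25.2, 140.9]
ee_rot: [179.8, 0.1, 89.8]
force: [0.2, -0.0, 1.9]
gripper_width: 14.4
```

```bash
python3 avg.py 4; python3 look.py s9 68,74,80,86 250,140,300,205
```

```text
24.3 F (array([-0.56 ,  0.218,  2.045]), array([0.278, 0.427, 0.176])) T (array([ 0.009,  0.058, -0.023]), array([0.008, 0.019, 0.02 ])) X (array([558.104, -25.253, 140.903]), array([0.006, 0.006, 0.007]))
F [-0.81 -0.2   2.29] X [558.12 -25.25 140.87] 14.527851757911357
68.0 n [1.   0.02] cen mm 1.87 width 12.94 b 49
74.0 n [1.   0.02] cen mm 1.72 width 12.60 b 48
80.0 n [1.   0.02] cen mm 1.85 width 12.83 b 48
86.0 n [1.   0.02] cen mm 1.85 width 13.35 b 49
```

View pics/s9.png

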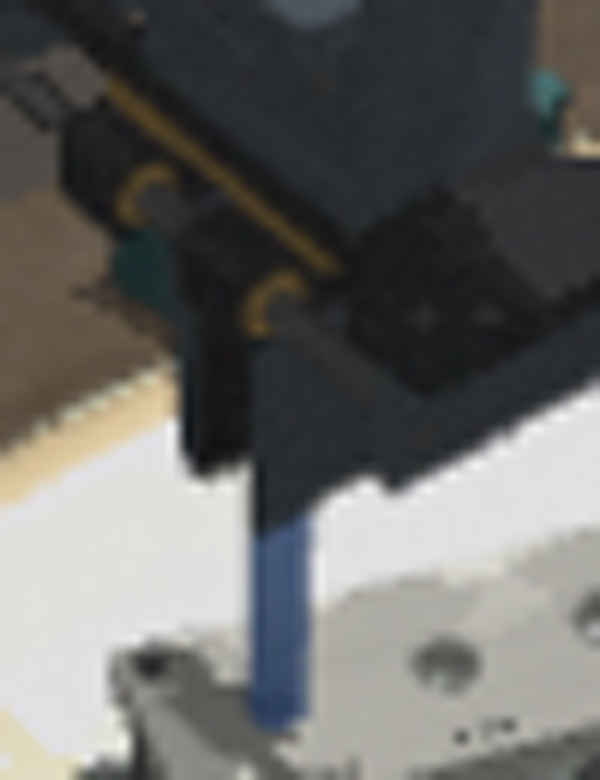

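apply_moves(plan=[{"jaw":1,"delta_pos":[0,0,-3],"spin":0},{"jaw":1,"delta_pos":[0,0,-5],"spin":0},{"jaw":1,"delta_pos":[-20,-6.5,-5],"spin":0},{"jaw":1,"delta_pos":[-41.9,-13.45,-5],"spin":0},{"jaw":1,"delta_pos":[-41.9,-13.45,-5],"spin":0},{"jaw":1,"delta_pos":[-41.9,-13.45,-5],"spin":0},{"jaw":1,"delta_pos":[-41.9,-13.45,-3],"spin":0},{"jaw":1,"delta_pos":[-41.9,-13.45,-1.5],"spin":0}])

```text
time_s: 25.45
ee_pos: [544.5, -66.7, 142.2]
ee_rot: [179.8, 0.1, 89.8]
force: [0.3, 0.6, 0.2]
gripper_width: 14.4
```

```bash
python3 avg.py 2
```

```text
25.55 F (array([-0.209,  0.198, -0.518]), array([0.106, 0.26 , 0.187])) T (array([-0.02 , -0.077,  0.02 ]), array([0.031, 0.002, 0.008])) X (array([544.402, -66.726, 142.031]), array([0.003, 0.019, 0.031]))
```

Correct by +0.25 x, −0.4 y, then enter slowly.

apply_moves(plan=[{"jaw":1,"delta_pos":[-0.4,0.25,0],"spin":0},{"jaw":1,"delta_pos":[-0.4,0.25,0.3],"spin":0},{"jaw":1,"delta_pos":[-0.4,0.25,0.7],"spin":0},{"jaw":1,"delta_pos":[-0.4,0.25,1.1],"spin":0},{"jaw":1,"delta_pos":[-0.4,0.25,1.5],"spin":0},{"jaw":1,"delta_pos":[-0.4,0.25,1.8],"spin":0},{"jaw":1,"delta_pos":[-0.4,0.25,2.1],"spin":0},{"jaw":1,"delta_pos":[-0.4,0.25,2.4],"spin":0}])

```text
time_s: 26.55
ee_pos: [544.7, -67.1, 139.7]
ee_rot: [179.8, 0.1, 89.8]
force: [-0.2, -0.0, -0.2]
gripper_width: 14.2
```

```bash
python3 avg.py 4
```

```text
26.75 F (array([ 0.095, -0.037, -0.872]), array([0.217, 0.331, 0.158])) T (array([-0.013, -0.058, -0.014]), array([0.011, 0.006, 0.008])) X (array([544.649, -67.127, 139.66 ]), array([0.003, 0.003, 0.007]))
```

apply_moves(plan=[{"jaw":1,"delta_pos":[0,0,1.5],"spin":0},{"jaw":1,"delta_pos":[0,0,3],"spin":0},{"jaw":1,"delta_pos":[0,0,4.5],"spin":0},{"jaw":1,"delta_pos":[0,0,6],"spin":0},{"jaw":1,"delta_pos":[0,0,7.5],"spin":0},{"jaw":1,"delta_pos":[0,0,9],"spin":0},{"jaw":1,"delta_pos":[0,0,10.5],"spin":0},{"jaw":1,"delta_pos":[0,0,12],"spin":0}])

```text
time_s: 27.75
ee_pos: [544.7, -67.2, 127.6]
ee_rot: [179.8, 0.1, 89.8]
force: [0.1, -0.3, 0.2]
gripper_width: 14.3
```

```bash
python3 avg.py 4
```

```text
27.95 F (array([-0.26 ,  0.065, -0.616]), array([0.121, 0.311, 0.139])) T (array([ 0.006, -0.099,  0.026]), array([0.017, 0.011, 0.006])) X (array([544.633, -67.156, 127.532]), array([0.024, 0.008, 0.053]))
```

apply_moves(plan=[{"jaw":1,"delta_pos":[0,0.1,2],"spin":0},{"jaw":1,"delta_pos":[0,0.1,4.5],"spin":0},{"jaw":1,"delta_pos":[0,0.1,7],"spin":0},{"jaw":1,"delta_pos":[0,0.1,9.5],"spin":0},{"jaw":1,"delta_pos":[0,0.1,12],"spin":0},{"jaw":1,"delta_pos":[0,0.1,14.5],"spin":0},{"jaw":1,"delta_pos":[0,0.1,17],"spin":0},{"jaw":1,"delta_pos":[0,0.1,19],"spin":0}])

```text
time_s: 28.95
ee_pos: [544.8, -67.2, 108.5]
ee_rot: [179.8, 0.1, 89.8]
force: [0.9, 0.5, -0.6]
gripper_width: 14.5
```

```bash
python3 avg.py 4
```

```text
29.15 F (array([ 0.139,  0.339, -0.724]), array([0.192, 0.327, 0.293])) T (array([-0.   , -0.093,  0.002]), array([0.009, 0.005, 0.016])) X (array([544.777, -67.193, 108.487]), array([0.044, 0.002, 0.083]))
```

Remaining ≈17.5 mm to the base; go 15.5.

apply_moves(plan=[{"jaw":1,"delta_pos":[0,0,2],"spin":0},{"jaw":1,"delta_pos":[0,0,4.5],"spin":0},{"jaw":1,"delta_pos":[0,0,7],"spin":0},{"jaw":1,"delta_pos":[0,0,9.5],"spin":0},{"jaw":1,"delta_pos":[0,0,11.5],"spin":0},{"jaw":1,"delta_pos":[0,0,13.5],"spin":0},{"jaw":1,"delta_pos":[0,0,14.7],"spin":0},{"jaw":1,"delta_pos":[0,0,15.5],"spin":0}])

```text
time_s: 30.15
ee_pos: [544.9, -67.2, 93.1]
ee_rot: [179.8, 0.1, 89.8]
force: [-0.6, 0.2, -1.3]
gripper_width: 14.7
```

```bash
python3 avg.py 4
```

```text
30.35 F (array([-0.125, -0.372, -0.237]), array([0.176, 0.115, 0.337])) T (array([-0.015, -0.093, -0.005]), array([0.006, 0.004, 0.019])) X (array([544.929, -67.245,  93.149]), array([0.022, 0.005, 0.033]))
```

apply_moves(plan=[{"jaw":1,"delta_pos":[0,-0.1,0.4],"spin":0},{"jaw":1,"delta_pos":[0,-0.1,0.8],"spin":0},{"jaw":1,"delta_pos":[0,-0.1,1.1],"spin":0},{"jaw":1,"delta_pos":[0,-0.1,1.4],"spin":0},{"jaw":1,"delta_pos":[0,-0.1,1.7],"spin":0},{"jaw":1,"delta_pos":[0,-0.1,1.9],"spin":0},{"jaw":1,"delta_pos":[0,-0.1,2.1],"spin":0},{"jaw":1,"delta_pos":[0,-0.1,2.2],"spin":0}])

```text
time_s: 31.35
ee_pos: [545.0, -67.3, 91.3]
ee_rot: [179.8, 0.1, 89.8]
force: [-1.1, 0.5, 3.6]
gripper_width: 14.7
```

```bash
python3 avg.py 4
```

```text
31.55 F (array([-0.897,  0.459,  3.112]), array([0.24 , 0.197, 0.417])) T (array([ 0.016,  0.119, -0.021]), array([0.018, 0.021, 0.012])) X (array([544.992, -67.261,  91.346]), array([0.004, 0.005, 0.004]))
```

apply_moves(plan=[{"jaw":0.75,"delta_pos":[0,0,0],"spin":0},{"jaw":0.75,"delta_pos":[0,0,0],"spin":0},{"jaw":0.4,"delta_pos":[0,0,0],"spin":0},{"jaw":0,"delta_pos":[0,0,0],"spin":0},{"jaw":0,"delta_pos":[0,0,0],"spin":0},{"jaw":0,"delta_pos":[0,0,0],"spin":0},{"jaw":0,"delta_pos":[0,0,0],"spin":0},{"jaw":0,"delta_pos":[0,0,0],"spin":0}])

```text
time_s: 32.55
ee_pos: [545.0, -67.2, 91.3]
ee_rot: [179.8, 0.1, 89.8]
force: [-0.2, -1.2, -0.6]
gripper_width: 80.2
```

```bash
python3 look.py s10 68,74 265,120,325,185
```

```text
F [-0.13  0.26 -0.23] X [544.98 -67.28  91.35] 90.28372809358929
68.0 n [1.   0.06] cen mm 1.74 width 13.35 b 49
74.0 n [1.   0.06] cen mm 1.59 width 13.01 b 49
```

View pics/s10.png

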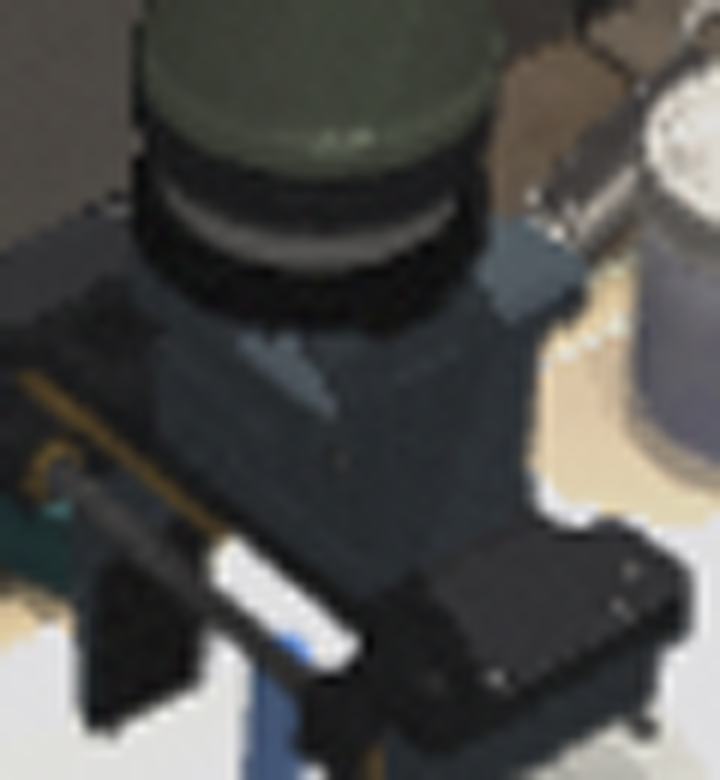

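Jaws are clear on both sides of the rod; lift straight up.

apply_moves(plan=[{"jaw":0,"delta_pos":[0,0,-10],"spin":0},{"jaw":0,"delta_pos":[0,0,-30],"spin":0},{"jaw":0,"delta_pos":[0,0,-55],"spin":0},{"jaw":0,"delta_pos":[0,0,-85],"spin":0},{"jaw":0,"delta_pos":[0,0,-115],"spin":0},{"jaw":0,"delta_pos":[0,0,-130],"spin":0},{"jaw":0,"delta_pos":[-60,-20,-130],"spin":0},{"jaw":0,"delta_pos":[-120,-40,-130],"spin":0}])

```text
time_s: 33.7
ee_pos: [504.2, -186.1, 221.6]
ee_rot: [179.8, 0.1, 89.9]
force: [0.8, 0.6, 0.4]
gripper_width: 91.0
```

apply_moves(plan=[{"jaw":0,"delta_pos":[-60,-20,0],"spin":0},{"jaw":0,"delta_pos":[-120,-40,0],"spin":0},{"jaw":0,"delta_pos":[-180,-60,0],"spin":0},{"jaw":0,"delta_pos":[-200,-60,0],"spin":0},{"jaw":0,"delta_pos":[-200,-60,0],"spin":0},{"jaw":0,"delta_pos":[-200,-60,0],"spin":0},{"jaw":0,"delta_pos":[-200,-60,0],"spin":0},{"jaw":0,"delta_pos":[-200,-60,0],"spin":0}])

```text
time_s: 34.7
ee_pos: [444.6, -385.0, 222.0]
ee_rot: [179.8, 0.1, 90.0]
force: [-0.4, 0.0, -0.2]
gripper_width: 91.3
```

Run:
```python
from h import *
im=cams.grab_frame("scene"); crop("",im,(160,130,340,240),4,"pics/s11.png")
im2=cams.grab_frame("top"); crop("",im2,(230,160,310,225),9,"pics/t11.png")
a,b=proj("scene",[[544.7,-67.3,145],[544.7,-67.3,60]]); print(a,b)
```

```text
[287.46354065 173.468196  ] [286.20826913 194.49118879]
```

View pics/s11.png

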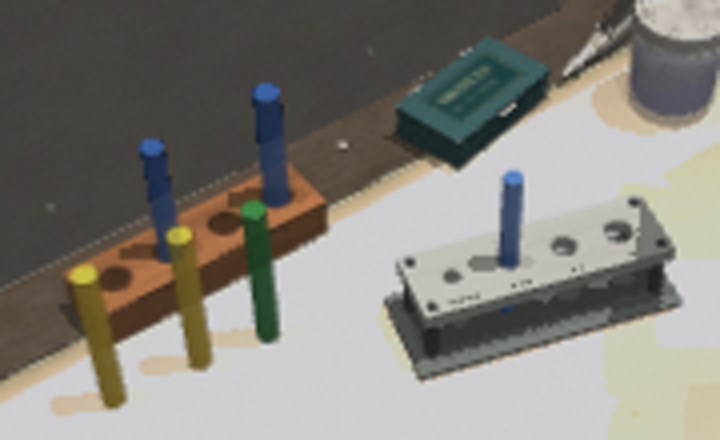

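View pics/t11.png

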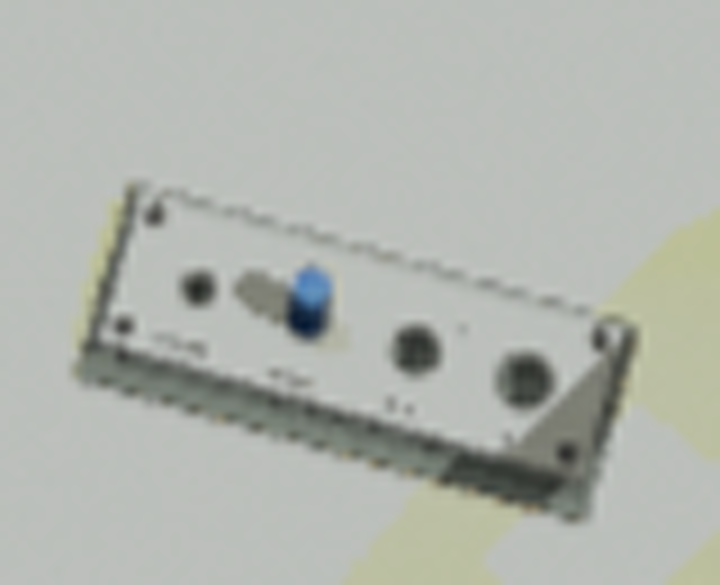

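```bash
python3 -c "
from workcell import env
print(env.job_done())"
```

```text
the job is handed in; nothing more can be done
None
```

The rod from the small stand is the thin 14.8 mm one. It now stands upright in hole 3 (16 mm bore), down on the gauge's base plate. I handed the job in at about 35 s, well under the 67 s limit; the hand-in gives no verdict.

- **Sizing:** I dipped it about 14 mm into holes 1 and 2 with no contact felt, and about 11 mm into hole 3. Hole 4 turned it away at the mouth, with about 3–4.5 N on the foot.
- **Hole 3 attempts:** My first three tries at hole 3 were off centre and touched the plate, with at most about 6 N measured. I moved it about 1 mm over and it then went in freely. On the way back it also entered freely.
- **Placing:** The foot met the base with about 3.5 N, 0.3 mm above the height I expected. I then opened the fingers and lifted straight up.
- **Last checks:** Both cameras show the rod upright in hole 3. In the scene view a glimpse of blue shows below the plate. The other rods and look-alikes are still in place. The jaw reading (14.2–14.9 mm) agreed with the 14.8 mm size.
- **Disagreement:** The two cameras differed by about 2 mm on where the gauge is. For hole 3 I relied on the forces felt at the foot and the scene camera instead.

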